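# Rack the linocut stamps in reverse order

## Robot

A 6-joint arm with a two-finger parallel gripper is mounted at the origin on the work surface. World frame = base frame: x ahead of the robot, y to its left, z up, the work surface at z = 0. Lengths are in m, angles in rad, forces in N, time in s.
With the tool pointing down it reaches from about 0.25 to 0.725 m from the base axis. Payload 4 kg.
Tool frame: the origin (TCP) lies at the very end of the fingers, on their centre line; the grasp point (between the pads) lies 19 mm behind it; z points along the fingers, y is the line along which they close (so a half turn about z gives the same grasp; the last joint's range is limited). The gripper opens to 85 mm and grips with 20 to 120 N. Pads are 22 mm wide; open, the fingers measure 114 mm over their backs; the gripper's body (76 mm by 85 mm) begins 54 mm behind the grasp point. The pads swing forward as they close: fully open they stand 13 mm farther back than shut.
Start: joints at [-1.283, 0.241, 0.005, 1.335, 0, 1.571], TCP at [0.142, -0.479, 0.231] pointing down, gripper open.
Joint ranges: [-2.72, 2.72], [-1.05, 1.87], [-1.09, 1.28], [-1.99, 2.15], [-1.42, 1.44], [-3.14, 3.14]. Speed limits (rad/s): [2.79, 2.79, 3.14, 3.14, 3.14, 3.14].

## Interface

Orientations are given as a rotation vector (axis times angle).
In Python, from rig import monitor, eyes, close_job gives the robot as it stands.
- The arm moves only by the shell command python3 -m inch 'ROWS'. ROWS is JSON, one flat list of numbers, 5 for each row, row after row: the shift along the world's x, y, z in units of 0.12 m (1.0 is 0.12 m), then the turn about the world's z in units of 360 degrees (1.0 is 360 degrees), then the opening, from -1 (shut) to 1 (fully open). A call has exactly 5 rows; each row is the pose to reach, as a shift and turn from the pose commanded when the call began, turning the shorter way round; what a row does not reach only later rows make up. A row lasts 1/8 s, in which the tool goes at most 62.5 mm and 10.7 degrees, less where a joint would pass 70% of its speed; a pose out of reach is approached as far as the arm can. A call with a number of a shift or a turn outside -1 to 1 is refused whole. A call with a gripper value outside its range is refused whole. The fingers move at their own pace and stop on an object; the grip force is fixed at half the most. Time passes only in rows, so rows that repeat a pose let the fingers close, or fill a call up. It gives the time, the measured TCP pose, the force, the opening and the grip force at its end, in the units of the state.
- monitor.state(): the state, without advancing time (a new reading comes with each control period).
- eyes.capture(name): name is "scene" or "top" or "wrist"; returns (picture, depth): 480x640x3 uint8, red, green, blue; 480x640 float32, m along the optical axis (not along the pixel's ray), 0 where there is no reading.
- eyes.camera_params(name): a dict with "fx", "fy", "cx", "cy" (pixels), "T" (4x4, takes a point from camera to world coordinates). Camera axes: x right, y up, looking along -z (the intrinsics and any distortion apply to the point x, -y, -z); pixel columns grow to the right and rows downward; lengths in m; the calibration is good to about 2 mm. A picture is of the moment at which its call begins: read the wrist's pose just before it. camera_params takes no time and is no camera call; for the wrist camera it gives the pose at the moment of the call.
- close_job(): hands the job in; it is judged then, once.
Trained networks look in the newest picture that a camera, given by its name, has taken for a name from the list of things; names that differ only in an ending like _2 or _b are one class to them, and where a whole thing is asked for, a point or a joint stands for the part that bears it (a point fixed in the world has none). Each returns a list of dicts, best first, with "score" (0 to 1); they miss things now and then, are a little off and sometimes report something else, mostly with a low value. They report only what shows in the picture. A call takes as long as a camera call. They do not tell look-alikes from the thing itself.
- eyes.recognise(camera, name): "centre" ([x, y, z] in m, in world coordinates, good to about 4 mm: the middle of the surface that is visible of it).
- eyes.spot_point(camera, name): "centre" ([x, y, z] in m, in world coordinates, good to about 4 mm: a listed point, or the origin of a listed thing).
The state is a dict: "time_s": time; "q": joint angles; "dq": joint speeds; "joint_torque": joint torques, N m; "tool_pos": TCP position; "tcp_rot": TCP orientation; "ft_force": force on the tool from outside, world axes, zero at the start; "torque": the same for the moment, N m; "finger_gap": opening from 0.0 (shut) to 1.0 (fully open); "grip_force": force on a finger pad.
Only numpy, scipy, OpenCV 4.12 (cv2) and the standard library are available. Lean on these libraries where they do the work, as an engineer would, in place of code of your own. Each camera call takes 0.05 s, during which the arm holds its last target. There are 200 camera calls.

## Task

Move the four hand stamps from the wooden drying rack into the white rack, one to a bay, in reverse order: seen from the same side, the stamp at the left end of the wooden rack goes into the right-end bay of the white rack, the second from the left into the second from the right, and so on (the coloured chips on the wooden rack show where each stamp stood). Set each one upright, flat on the floor of its bay, let go of it, and tip none over on the way.

Things in the scene. Friction and masses are not known exactly. Their poses are not given: they have to be found in the camera images.
- wooden_rack: Fixed plywood drying rack, x roughly forward (within 0.18 rad). Origin on the table under the middle of its row of four bays; bay centres at local y = -105, -35, 35, 105 mm, x = 0. Bay floor 10 mm above the table; ribs 6 mm thick with tops at 18 mm leave each bay 64 x 64 mm clear. 76 mm deep, 286 mm long, plus a flat ledge with the chips on its +x side (to x = 66 mm). The stamps start here.
- white_rack: Fixed white plastic rack with grey ribs, empty at the start, no ledge; stands behind or before the wooden one, x roughly forward (within 0.18 rad). Origin on the table under the middle of its row of four bays; bay centres at local y = -105, -35, 35, 105 mm, x = 0. Bay floor 10 mm above the table; ribs 6 mm thick with tops at 18 mm leave each bay 64 x 64 mm clear. 76 mm deep, 286 mm long.
- stamp_red: Loose hand stamp: block 46 x 46 mm, 22 mm high (black rubber face below, pale wood above), red 36 mm square plate on it (top at 25 mm), upright round red handle of 28 mm diameter from 25 to 75 mm. Origin: centre of the underside; z up the handle, x, y along the block's sides. 63 to 126 g. Starts upright in the bay beside the red chip, up to 4 mm and 0.12 rad off square.
- stamp_yellow: Loose hand stamp: block 46 x 46 mm, 22 mm high (black rubber face below, pale wood above), yellow 36 mm square plate on it (top at 25 mm), upright round yellow handle of 28 mm diameter from 25 to 75 mm. Origin: centre of the underside; z up the handle, x, y along the block's sides. 63 to 126 g. Starts upright in the bay beside the yellow chip, up to 4 mm and 0.12 rad off square.
- stamp_green: Loose hand stamp: block 46 x 46 mm, 22 mm high (black rubber face below, pale wood above), green 36 mm square plate on it (top at 25 mm), upright round green handle of 28 mm diameter from 25 to 75 mm. Origin: centre of the underside; z up the handle, x, y along the block's sides. 63 to 126 g. Starts upright in the bay beside the green chip, up to 4 mm and 0.12 rad off square.
- stamp_blue: Loose hand stamp: block 46 x 46 mm, 22 mm high (black rubber face below, pale wood above), blue 36 mm square plate on it (top at 25 mm), upright round blue handle of 28 mm diameter from 25 to 75 mm. Origin: centre of the underside; z up the handle, x, y along the block's sides. 63 to 126 g. Starts upright in the bay beside the blue chip, up to 4 mm and 0.12 rad off square.
- chip_red: Fixed red marker chip, 18 x 40 x 3 mm, on the wooden rack's ledge, 52 mm along that rack's +x from the centre of the bay where the red stamp starts. It stays there and so tells that stamp's original bay. Origin: centre of the underside; axes as the rack's.
- chip_yellow: Fixed yellow marker chip, 18 x 40 x 3 mm, on the wooden rack's ledge, 52 mm along that rack's +x from the centre of the bay where the yellow stamp starts. It stays there and so tells that stamp's original bay. Origin: centre of the underside; axes as the rack's.
- chip_green: Fixed green marker chip, 18 x 40 x 3 mm, on the wooden rack's ledge, 52 mm along that rack's +x from the centre of the bay where the green stamp starts. It stays there and so tells that stamp's original bay. Origin: centre of the underside; axes as the rack's.
- chip_blue: Fixed blue marker chip, 18 x 40 x 3 mm, on the wooden rack's ledge, 52 mm along that rack's +x from the centre of the bay where the blue stamp starts. It stays there and so tells that stamp's original bay. Origin: centre of the underside; axes as the rack's.
Not all that is in view belongs to the job. There is more than one size of the stamp_blue; the one meant has the size given above.

How it is judged:
At the end, for the whole second after the job is handed in: Every stamp stands in the white rack's bay that mirrors its starting bay (local y of the opposite sign), within 14 mm of the bay's centre along each rack axis, flat on the bay floor (underside 5 to 14 mm above the table), within 0.1 rad of upright, released and at rest (((y of chip_red in the frame of wooden_rack between -0.12 and -0.09 m and y of stamp_red in the frame of white_rack between 0.091 and 0.119 m) or (y of chip_red in the frame of wooden_rack between -0.05 and -0.02 m and y of stamp_red in the frame of white_rack between 0.021 and 0.049 m) or (y of chip_red in the frame of wooden_rack between 0.02 and 0.05 m and y of stamp_red in the frame of white_rack between -0.049 and -0.021 m) or (y of chip_red in the frame of wooden_rack between 0.09 and 0.12 m and y of stamp_red in the frame of white_rack between -0.119 and -0.091 m)) and x of stamp_red in the frame of white_rack between -0.014 and 0.014 m and z of stamp_red in the frame of white_rack between 0.005 and 0.014 m and angle between each of stamp_red, stamp_yellow, stamp_green, stamp_blue's own z axis and vertical below 0.1 rad and linear speed of each of stamp_red, stamp_yellow, stamp_green, stamp_blue below 0.02 m/s and angular speed of each of stamp_red, stamp_yellow, stamp_green, stamp_blue below 0.2 rad/s and contact force between each of stamp_red, stamp_yellow, stamp_green, stamp_blue and the fingers below 0.1 N and ((y of chip_yellow in the frame of wooden_rack between -0.12 and -0.09 m and y of stamp_yellow in the frame of white_rack between 0.091 and 0.119 m) or (y of chip_yellow in the frame of wooden_rack between -0.05 and -0.02 m and y of stamp_yellow in the frame of white_rack between 0.021 and 0.049 m) or (y of chip_yellow in the frame of wooden_rack between 0.02 and 0.05 m and y of stamp_yellow in the frame of white_rack between -0.049 and -0.021 m) or (y of chip_yellow in the frame of wooden_rack between 0.09 and 0.12 m and y of stamp_yellow in the frame of white_rack between -0.119 and -0.091 m)) and x of stamp_yellow in the frame of white_rack between -0.014 and 0.014 m and z of stamp_yellow in the frame of white_rack between 0.005 and 0.014 m and ((y of chip_green in the frame of wooden_rack between -0.12 and -0.09 m and y of stamp_green in the frame of white_rack between 0.091 and 0.119 m) or (y of chip_green in the frame of wooden_rack between -0.05 and -0.02 m and y of stamp_green in the frame of white_rack between 0.021 and 0.049 m) or (y of chip_green in the frame of wooden_rack between 0.02 and 0.05 m and y of stamp_green in the frame of white_rack between -0.049 and -0.021 m) or (y of chip_green in the frame of wooden_rack between 0.09 and 0.12 m and y of stamp_green in the frame of white_rack between -0.119 and -0.091 m)) and x of stamp_green in the frame of white_rack between -0.014 and 0.014 m and z of stamp_green in the frame of white_rack between 0.005 and 0.014 m and ((y of chip_blue in the frame of wooden_rack between -0.12 and -0.09 m and y of stamp_blue in the frame of white_rack between 0.091 and 0.119 m) or (y of chip_blue in the frame of wooden_rack between -0.05 and -0.02 m and y of stamp_blue in the frame of white_rack between 0.021 and 0.049 m) or (y of chip_blue in the frame of wooden_rack between 0.02 and 0.05 m and y of stamp_blue in the frame of white_rack between -0.049 and -0.021 m) or (y of chip_blue in the frame of wooden_rack between 0.09 and 0.12 m and y of stamp_blue in the frame of white_rack between -0.119 and -0.091 m)) and x of stamp_blue in the frame of white_rack between -0.014 and 0.014 m and z of stamp_blue in the frame of white_rack between 0.005 and 0.014 m); the robot touches nothing.
It fails at once if a stamp is tipped over (more than 0.9 rad from upright) (angle between any of stamp_red, stamp_yellow, stamp_green, stamp_blue's own z axis and vertical above 0.9 rad).
It also fails if it takes over 86 s, if anything falls off the work surface, if the arm or the gripper's body presses on something with over 40 N, if the wrist force passes 120 N, or if a joint passes its speed limit or range.

## Working session

There is one attempt and no reset: what is moved stays moved. The work goes in short steps, Python scripts to look and compute and a shell command to move; the robot and the scene stay as the last step left them, time stands still between calls to the robot, and variables do not carry over. Pictures are saved under pics/ and viewed, at most 14 in all, crops included, and the job is handed in when it is done.

```bash
mkdir -p pics; ls
python3 - <<'E'
from rig import monitor, eyes
import cv2
print(monitor.state())
for c in ("scene","top"):
    p,d=eyes.capture(c); cv2.imwrite(f"pics/{c}0.png",p[:,:,::-1])
    for n in ["wooden_rack","white_rack","stamp_red","stamp_yellow","stamp_green","stamp_blue","chip_red","chip_yellow","chip_green","chip_blue"]:
        print(c,n,[([round(float(v),3) for v in r["centre"]],round(r["score"],2)) for r in eyes.spot_point(c,n)])
E
```

```text
pics
{'time_s': 0.0, 'q': array([-1.28301195e+00,  2.41401061e-01,  3.73527939e-03,  1.33522245e+00,
       -2.97822025e-05,  1.57076820e+00]), 'dq': array([ 0.000161  ,  0.0002188 ,  0.00133719,  0.00240288, -0.00024534,
        0.0008087 ]), 'joint_torque': array([ 6.90427009e-05, -3.72320795e+01,  2.52406114e+01,  1.70915894e-02,
        5.90059031e-06,  2.18049323e-06]), 'tool_pos': array([ 0.14172503, -0.47883026,  0.23042315]), 'tcp_rot': array([-3.10707440e+00, -4.50239790e-01,  5.17106301e-04]), 'ft_force': array([-0.45803897, -0.19665178, -0.17380908]), 'torque': array([ 0.01287627,  0.0349853 , -0.0191308 ]), 'grip_force': 0.0, 'finger_gap': 0.9998623982647977}
scene wooden_rack [([0.465, -0.073, -0.002], 0.9)]
scene white_rack [([0.662, 0.017, -0.001], 0.86)]
scene stamp_red [([0.459, -0.039, 0.011], 0.98)]
scene stamp_yellow [([0.468, -0.107, 0.008], 0.65)]
scene stamp_green [([0.464, 0.028, 0.01], 0.91)]
scene stamp_blue [([0.344, -0.139, 0.003], 0.96), ([0.444, -0.3, -0.004], 0.82), ([0.47, -0.185, 0.007], 0.57)]
scene chip_red [([0.511, -0.043, 0.008], 0.62)]
scene chip_yellow [([0.515, -0.113, 0.008], 0.67)]
scene chip_green [([0.515, 0.025, 0.005], 0.53)]
scene chip_blue [([0.522, -0.181, 0.013], 0.96)]
top wooden_rack [([0.467, -0.081, -0.004], 0.78)]
top white_rack [([0.659, 0.02, -0.001], 0.89)]
top stamp_red [([0.461, -0.041, 0.009], 0.7)]
top stamp_yellow [([0.466, -0.107, 0.008], 0.76)]
top stamp_green [([0.468, 0.024, 0.009], 0.97), ([0.66, 0.017, -0.002], 0.64), ([0.52, -0.116, 0.008], 0.33)]
top stamp_blue [([0.464, -0.184, 0.01], 0.94), ([0.443, -0.297, -0.003], 0.88), ([0.35, -0.143, 0.001], 0.58)]
top chip_red [([0.47, -0.082, -0.003], 0.36)]
top chip_yellow [([0.517, -0.113, 0.011], 0.64), ([0.467, -0.082, -0.001], 0.59)]
top chip_green [([0.52, 0.033, 0.007], 0.6)]
top chip_blue [([0.519, -0.179, 0.01], 0.67)]
```

View pics/top0.png

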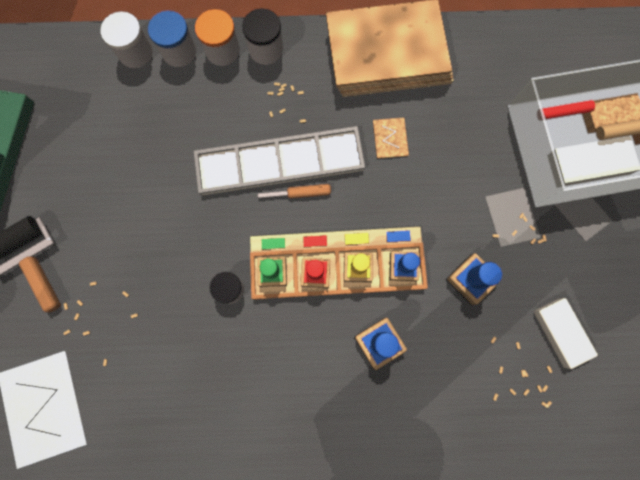

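View pics/scene0.png

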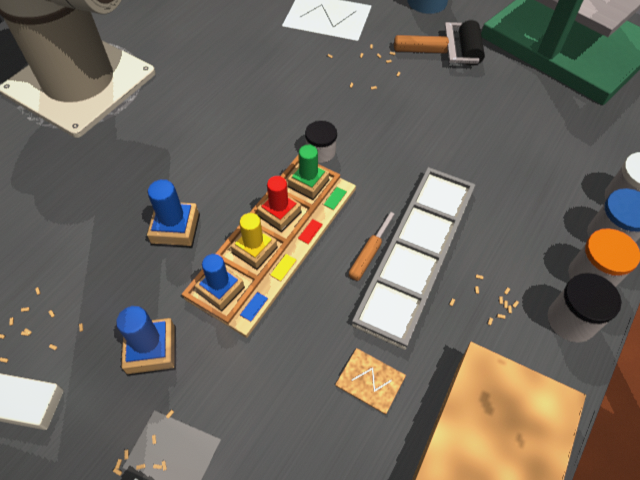

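The top view (up = +x, left = +y) shows the wooden rack at about (338,265), holding green, red, yellow and blue from left to right. The chips match. The white rack is at about (280,160), tilted roughly 0.12 rad. The two bigger blue stamps at (382,345) and (475,278) are decoys. A small black jar stands at (226,288). Next I'll measure more exactly from depth.

```bash
cat > h.py <<'E'
import numpy as np, cv2
from rig import monitor, eyes
def cloud(c):
    P=eyes.camera_params(c); p,d=eyes.capture(c)
    v,u=np.mgrid[:480,:640]
    pts=np.stack([(u-P["cx"])/P["fx"]*d,-(v-P["cy"])/P["fy"]*d,-d,np.ones_like(d)],-1)@P["T"].T
    return p,d,pts[...,:3],P
HUE={"green":(40,85),"red":(0,6),"yellow":(24,34),"blue":(105,125)}
def rect(xy):
    (c,s,a)=cv2.minAreaRect(xy.astype(np.float32)); return np.round(c,4),np.round(s,4),round(a,1)
def white(p,d,X,frac=None):
    hsv=cv2.cvtColor(p,cv2.COLOR_RGB2HSV)
    m=(d>0)&(hsv[...,1]<50)&(X[...,2]>.005)&(X[...,2]<.026)&(np.abs(X[...,0]-.66)<.085)&(np.abs(X[...,1]-.018)<.18)
    m=m.astype(np.uint8)
    n,l,s,_=cv2.connectedComponentsWithStats(m); k=1+np.argmax(s[1:,4])
    return X[l==k]
def handles(p,d,X):
    hsv=cv2.cvtColor(p,cv2.COLOR_RGB2HSV); o={}
    for n,(a,b) in HUE.items():
        m=(d>0)&(hsv[...,0]>=a)&(hsv[...,0]<=b)&(hsv[...,1]>110)&(X[...,2]>.079)&(X[...,2]<.09)
        n_,l,s,_=cv2.connectedComponentsWithStats(m.astype(np.uint8))
        for k in range(1,n_):
            if s[k,4]>60:
                q=X[l==k]; o.setdefault(n,[]).append((np.round((q.max(0)+q.min(0))/2,4),np.round(np.ptp(q,0),4),round(float(np.median(q[:,2])),4)))
    return o
E
python3 - <<'E'
from h import *
for c in ("top","scene"):
    p,d,X,P=cloud(c)
    print({k:P[k] for k in P if k!="T"},P["T"][:3,3].round(3))
    for k,v in handles(p,d,X).items(): print(c,k,v)
    w=white(p,d,X); print("white",rect(w[:,:2]),np.percentile(w[:,2],[5,50,95]).round(4),len(w))
    hsv=cv2.cvtColor(p,cv2.COLOR_RGB2HSV)
    for n,(a,b) in HUE.items():
        m=(hsv[...,0]>=a)&(hsv[...,0]<=b)&(hsv[...,1]>110)&(X[...,2]>.009)&(X[...,2]<.018)&(np.abs(X[...,0]-.518)<.022)&(np.abs(X[...,1]+.08)<.14)&(d>0)
        print("chip",n,np.median(X[m],0).round(4),m.sum())
E
```

```text
{'fx': 479.19288369416404, 'fy': 479.19288369416404, 'cx': 319.8656453959538, 'cy': 232.13238704765195} [ 0.372 -0.047  0.8  ]
top green [(array([0.4629, 0.03  , 0.084 ]), array([0.0242, 0.024 , 0.0079]), 0.0846)]
top red [(array([ 0.4603, -0.0398,  0.0837]), array([0.0259, 0.0259, 0.0093]), 0.0845)]
top yellow [(array([ 0.4675, -0.1096,  0.0841]), array([0.0264, 0.0263, 0.0087]), 0.0847)]
top blue [(array([ 0.4668, -0.1843,  0.0846]), array([0.0256, 0.0271, 0.0084]), 0.0847)]
white (array([0.6588, 0.0185]), array([0.0787, 0.2864]), 7.4) [0.0079 0.0108 0.0192] 7359
chip green [0.5134 0.0292 0.0129] 172
chip red [ 0.5151 -0.0411  0.013 ] 224
chip yellow [ 0.5179 -0.1112  0.0129] 246
chip blue [ 0.5197 -0.1801  0.0129] 189
{'fx': 559.3475077746695, 'fy': 559.3475077746695, 'cx': 319.57778992346954, 'cy': 236.03450147092317} [ 0.765 -0.405  0.684]
scene green [(array([0.6626, 0.4924, 0.0845]), array([0.0339, 0.0304, 0.0109]), 0.0851), (array([0.4657, 0.0298, 0.0833]), array([0.0272, 0.027 , 0.0085]), 0.0843)]
scene red [(array([ 0.4617, -0.0407,  0.0835]), array([0.0268, 0.0265, 0.009 ]), 0.0842)]
scene yellow [(array([ 0.4676, -0.1098,  0.0844]), array([0.026 , 0.0264, 0.0057]), 0.0843)]
scene blue [(array([ 0.3528, -0.1426,  0.0845]), array([0.024 , 0.033 , 0.0109]), 0.0848), (array([ 0.4684, -0.1856,  0.0833]), array([0.0263, 0.0265, 0.0085]), 0.0841), (array([ 0.454 , -0.2993,  0.0846]), array([0.0173, 0.0333, 0.0107]), 0.0846)]
white (array([0.6585, 0.0186]), array([0.0762, 0.2896]), 7.4) [0.0077 0.0102 0.0184] 9799
chip green [0.5129 0.0293 0.0127] 253
chip red [ 0.5151 -0.0404  0.0126] 280
chip yellow [ 0.5173 -0.1101  0.0126] 327
chip blue [ 0.5195 -0.1804  0.0125] 342
```

Both cameras agree within about 2 mm, and the sizes and heights match the description. Mapping in white-rack local y: blue to +105, yellow to +35, red to -35, green to -105. I'll start with blue, which is nearest.

```bash
python3 -m inch '[0.3,0.3,0,0.025,1, 0.6,0.6,0,0.05,1, 0.9,0.82,0,0.08,1, 0.9,0.82,0,0.11,1, 0.9,0.82,0,0.11,1]'
python3 -m inch '[0.3,0.3,0,0.025,1, 0.6,0.6,0,0.05,1, 0.9,0.82,0,0.08,1, 0.9,0.82,0,0.099,1, 0.9,0.82,0,0.099,1]'
python3 -m inch '[0.3,0.3,0,0,1, 0.6,0.6,0,0,1, 0.91,0.81,-0.5,0,1, 0.91,0.81,-0.5,0,1, 0.91,0.81,-0.5,0,1]'
python3 - <<'E'
from h import *
p,d,X,P=cloud("wrist"); cv2.imwrite("pics/w1.png",p[:,:,::-1])
for k,v in handles(p,d,X).items(): print(k,v)
s=monitor.state(); print(s["tool_pos"],s["tcp_rot"],s["q"].round(2))
E
```

```text
time_s: 1.82
tool_pos: [0.2504, -0.3807, 0.2314]
tcp_rot: [2.773, 1.476, -0.0]
ft_force: [-0.1, -0.1, 0.2]
finger_gap: 0.999
grip_force: 0.0
time_s: 2.45
tool_pos: [0.358, -0.2827, 0.2312]
tcp_rot: [-2.192, -2.25, 0.0]
ft_force: [-0.2, -0.9, 0.1]
finger_gap: 1.006
grip_force: 0.0
time_s: 3.08
tool_pos: [0.4662, -0.1858, 0.1706]
tcp_rot: [-2.189, -2.25, 0.002]
ft_force: [0.0, -0.9, 0.5]
finger_gap: 0.998
grip_force: 0.0
red [(array([ 0.4618, -0.0466,  0.0828]), array([0.0267, 0.0162, 0.0076]), 0.0839)]
yellow [(array([ 0.4688, -0.1108,  0.0829]), array([0.0267, 0.0271, 0.0075]), 0.0841)]
blue [(array([ 0.3579, -0.1397,  0.0845]), array([0.0145, 0.0317, 0.0109]), 0.0848), (array([ 0.4674, -0.1853,  0.0831]), array([0.0266, 0.0268, 0.008 ]), 0.0842), (array([ 0.4455, -0.2904,  0.0845]), array([0.0331, 0.0204, 0.011 ]), 0.0846)]
[ 0.46662662 -0.18642511  0.17177601] [-2.19104468e+00 -2.25141275e+00  7.72692431e-04] [-0.38  0.28 -0.1   1.19 -0.    1.16]
```

View pics/w1.png

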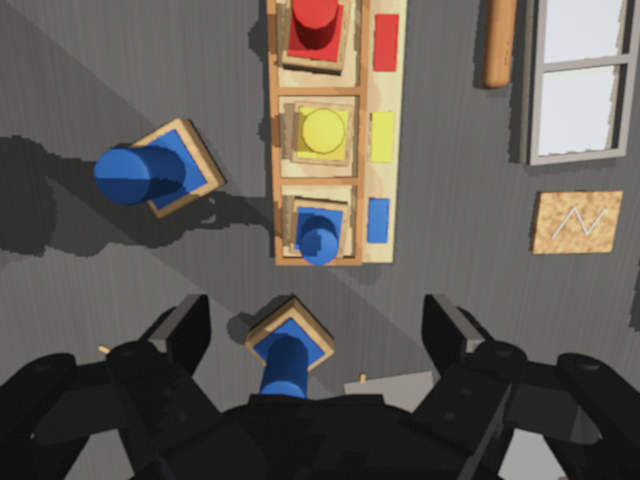

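The wrist view shows the right blue stamp at (320,238), with the fingers straddling along x. The wrist measurement agrees with the earlier fix, so I'll descend and grip.

```bash
python3 -m inch '[0,0,-0.4,0,1, 0.006,0,-0.8,0,1, 0.006,0.005,-1,0,1, 0.006,0.005,-1,0,1, 0.006,0.005,-1,0,1]'
python3 -m inch '[0,0,-0.08,0,1, 0,0,-0.08,0,-1, 0,0,-0.08,0,-1, 0,0,-0.08,0,-1, 0,0,-0.08,0,-1]'
python3 -m inch '[0,0,0,0,-1, 0,0,0.1,0,-1, 0,0,0.3,0,-1, 0,0,0.6,0,-1, 0,0,0.9,0,-1]'
```

```text
time_s: 3.75
tool_pos: [0.469, -0.1862, 0.0534]
tcp_rot: [2.187, 2.25, 0.002]
ft_force: [-0.1, 0.2, -0.1]
finger_gap: 1.001
grip_force: 0.0
time_s: 4.38
tool_pos: [0.468, -0.1849, 0.042]
tcp_rot: [2.187, 2.255, 0.0]
ft_force: [-1.5, 0.3, 3.1]
finger_gap: 0.311
grip_force: 58.9
time_s: 5.0
tool_pos: [0.4676, -0.1847, 0.1511]
tcp_rot: [-2.187, -2.254, 0.0]
ft_force: [0.7, -0.3, -0.8]
finger_gap: 0.31
grip_force: 59.0
```

```bash
python3 -m inch '[0.1,0.15,0,0,-1, 0.2,0.35,0,0,-1, 0.3,0.55,0,0,-1, 0.4,0.7,0,0.005,-1, 0.5,0.86,0,0.005,-1]'
python3 -m inch '[0.1,0.15,0,0,-1, 0.2,0.35,0,0,-1, 0.3,0.55,0,0,-1, 0.4,0.7,0,0.005,-1, 0.5,0.86,0,0.005,-1]'
python3 -m inch '[0.2,0.3,0,0,-1, 0.35,0.6,0,0,-1, 0.45,0.78,0,0.005,-1, 0.48,0.84,0,0.005,-1, 0.48,0.84,0,0.005,-1]'
python3 - <<'E'
from h import *
p,d,X,P=cloud("wrist"); cv2.imwrite("pics/w2.png",p[:,:,::-1])
w=white(p,d,X); print(rect(w[:,:2]))
s=monitor.state(); print(s["tool_pos"],s["tcp_rot"],s["finger_gap"],s["ft_force"])
E
```

```text
time_s: 5.62
tool_pos: [0.5281, -0.0809, 0.1502]
tcp_rot: [2.152, 2.289, 0.0]
ft_force: [-0.5, -1.3, -1.3]
finger_gap: 0.314
grip_force: 59.0
time_s: 6.25
tool_pos: [0.5885, 0.0223, 0.1498]
tcp_rot: [2.114, 2.323, -0.0]
ft_force: [0.3, 0.3, -1.8]
finger_gap: 0.316
grip_force: 59.0
time_s: 6.88
tool_pos: [0.6453, 0.1224, 0.1493]
tcp_rot: [-2.079, -2.355, 0.002]
ft_force: [0.3, -0.3, -0.1]
finger_gap: 0.317
grip_force: 59.1
(array([0.6439, 0.136 ]), array([0.0762, 0.0465]), 7.5)
[0.64505748 0.12172081 0.14949791] [-2.07948509e+00 -2.35456624e+00  1.67974844e-03] 0.3117585660742646 [-0.33126812 -0.09817071 -0.13917784]
```

View pics/w2.png

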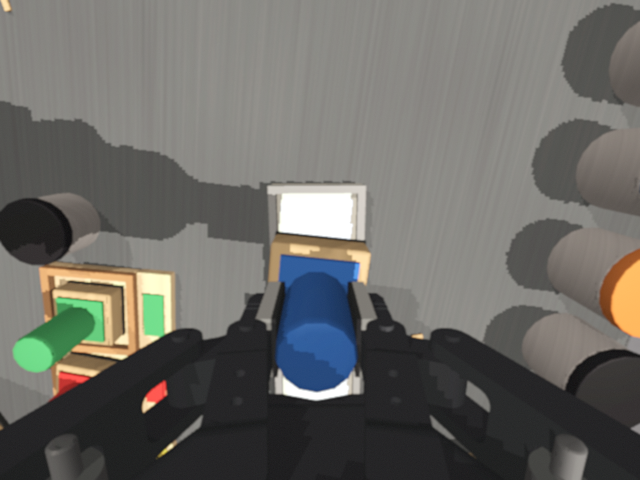

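Blue is held square above the end bay: rack rim at (317,188), block edge at (320,250). Now I'll lower it, release and lift.

```bash
python3 -m inch '[0,0,-0.3,0,-1, 0,0,-0.6,0,-1, 0,0,-0.8,0,-1, 0,0,-0.88,0,-1, 0,0,-0.885,0,-1]'
python3 -m inch '[0,0,0,0,-1, 0,0,0,0,1, 0,0,0,0,1, 0,0,0,0,1, 0,0,0,0,1]'
python3 -m inch '[0,0,0.1,0,1, 0,0,0.4,0,1, 0,0,0.8,0,1, 0,0,0.9,0,1, 0,0,0.9,0,1]'
python3 - <<'E'
from h import *
p,d,X,P=cloud("wrist"); cv2.imwrite("pics/w3.png",p[:,:,::-1])
for k,v in handles(p,d,X).items(): print(k,v)
E
```

```text
time_s: 7.55
tool_pos: [0.6455, 0.1215, 0.0439]
tcp_rot: [2.08, 2.354, 0.0]
ft_force: [0.1, 0.3, 0.1]
finger_gap: 0.312
grip_force: 59.3
time_s: 8.18
tool_pos: [0.6455, 0.1224, 0.0436]
tcp_rot: [2.079, 2.355, 0.0]
ft_force: [0.1, -0.2, 0.5]
finger_gap: 1.001
grip_force: 0.0
time_s: 8.8
tool_pos: [0.6463, 0.1225, 0.1533]
tcp_rot: [2.078, 2.354, 0.004]
ft_force: [0.7, 0.5, -0.7]
finger_gap: 0.998
grip_force: 0.0
green [(array([0.4662, 0.0327, 0.0826]), array([0.0263, 0.0239, 0.0071]), 0.0842)]
blue [(array([0.646 , 0.1225, 0.0826]), array([0.0265, 0.026 , 0.0072]), 0.0842)]
```

View pics/w3.png

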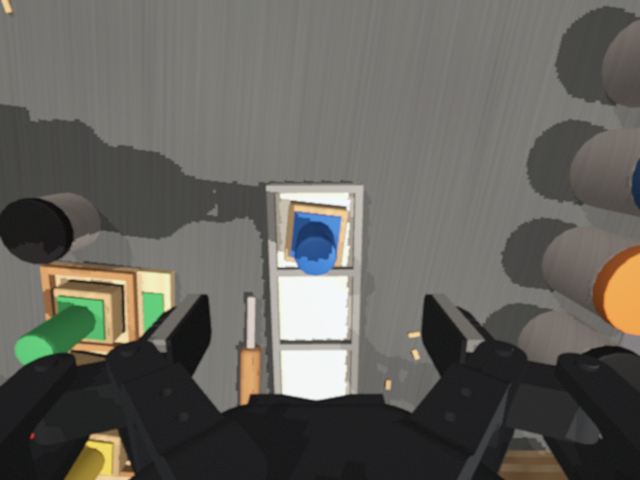

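Blue stands in the left-end bay at (315,245), measured (0.646, 0.1225), which is within 1 mm of the centre. Yellow is next.

```bash
python3 -m inch '[-0.15,-0.2,0,0,1, -0.3,-0.45,0,0,1, -0.5,-0.7,0,-0.008,1, -0.65,-0.9,0,-0.008,1, -0.75,-0.97,0,-0.008,1]'
python3 -m inch '[-0.2,-0.25,0,0,1, -0.4,-0.5,0,0,1, -0.6,-0.8,0,-0.008,1, -0.73,-0.967,0,-0.008,1, -0.73,-0.967,0,-0.008,1]'
python3 -m inch '[0,0,-0.3,0,1, 0,0,-0.6,0,1, 0,0,-0.85,0,1, 0,0,-0.915,0,1, 0,0,-0.915,0,1]'
python3 -m inch '[0,0,0,0,-1, 0,0,0,0,-1, 0,0,0,0,-1, 0,0,0,0,-1, 0,0,0,0,-1]'
python3 -m inch '[0,0,0.1,0,-1, 0,0,0.3,0,-1, 0,0,0.6,0,-1, 0,0,0.9,0,-1, 0,0,0.9,0,-1]'
```

```text
time_s: 9.48
tool_pos: [0.5533, 0.0048, 0.1497]
tcp_rot: [-2.138, -2.298, 0.004]
ft_force: [-0.4, -0.9, 0.1]
finger_gap: 1.003
grip_force: 0.0
time_s: 10.1
tool_pos: [0.4666, -0.1105, 0.1507]
tcp_rot: [-2.196, -2.244, 0.001]
ft_force: [0.7, 0.6, 0.3]
finger_gap: 1.001
grip_force: 0.0
time_s: 10.72
tool_pos: [0.4682, -0.1094, 0.0415]
tcp_rot: [-2.193, -2.248, 0.0]
ft_force: [0.1, 0.2, 0.3]
finger_gap: 1.001
grip_force: 0.0
time_s: 11.35
tool_pos: [0.4686, -0.1103, 0.0426]
tcp_rot: [2.194, 2.247, 0.002]
ft_force: [-0.3, 0.6, 5.7]
finger_gap: 0.313
grip_force: 59.1
time_s: 11.98
tool_pos: [0.47, -0.1106, 0.1529]
tcp_rot: [2.191, 2.244, 0.005]
ft_force: [0.2, -0.4, -1.5]
finger_gap: 0.314
grip_force: 59.2
```

```bash
python3 -m inch '[0.12,0.1,0,0,-1, 0.28,0.25,0,0,-1, 0.45,0.4,0,0.008,-1, 0.62,0.54,0,0.008,-1, 0.78,0.68,0,0.008,-1]'
python3 -m inch '[0.2,0.18,0,0,-1, 0.4,0.36,0,0,-1, 0.6,0.54,0,0.008,-1, 0.77,0.68,0,0.008,-1, 0.77,0.68,0,0.008,-1]'
python3 -m inch '[0,0,-0.3,0,-1, 0,0,-0.6,0,-1, 0,0,-0.8,0,-1, 0,0,-0.88,0,-1, 0,0,-0.885,0,-1]'
python3 -m inch '[0,0,0,0,-1, 0,0,0,0,1, 0,0,0,0,1, 0,0,0,0,1, 0,0,0,0,1]'
python3 -m inch '[0,0,0.1,0,1, 0,0,0.4,0,1, 0,0,0.8,0,1, 0,0,0.9,0,1, 0,0,0.9,0,1]'
python3 - <<'E'
from h import *
p,d,X,P=cloud("top"); cv2.imwrite("pics/t4.png",p[:,:,::-1])
for k,v in handles(p,d,X).items(): print(k,v)
p,d,X,P=cloud("wrist")
for k,v in handles(p,d,X).items(): print(k,v)
E
```

```text
time_s: 12.6
tool_pos: [0.5616, -0.0267, 0.1475]
tcp_rot: [-2.135, -2.301, 0.003]
ft_force: [1.0, -0.0, -1.9]
finger_gap: 0.313
grip_force: 59.2
time_s: 13.22
tool_pos: [0.6542, 0.0557, 0.1466]
tcp_rot: [-2.074, -2.356, 0.003]
ft_force: [-0.0, 0.2, -1.3]
finger_gap: 0.313
grip_force: 59.3
time_s: 13.85
tool_pos: [0.653, 0.0531, 0.0433]
tcp_rot: [-2.079, -2.354, 0.002]
ft_force: [0.1, -0.1, -1.1]
finger_gap: 0.316
grip_force: 59.6
time_s: 14.48
tool_pos: [0.6539, 0.0531, 0.0436]
tcp_rot: [2.079, 2.355, 0.0]
ft_force: [0.1, -0.1, -0.1]
finger_gap: 0.998
grip_force: 0.0
time_s: 15.1
tool_pos: [0.6547, 0.0532, 0.1533]
tcp_rot: [2.077, 2.353, 0.004]
ft_force: [0.8, -0.3, 0.2]
finger_gap: 0.998
grip_force: 0.0
green [(array([0.4637, 0.0293, 0.0837]), array([0.0255, 0.0226, 0.009 ]), 0.0847)]
red [(array([ 0.4604, -0.0398,  0.0835]), array([0.0261, 0.0259, 0.0089]), 0.0846)]
yellow [(array([0.6543, 0.0473, 0.0843]), array([0.0237, 0.0138, 0.0082]), 0.0843)]
green [(array([0.4688, 0.0308, 0.0827]), array([0.0222, 0.0265, 0.0075]), 0.0841)]
red [(array([ 0.4631, -0.0396,  0.0828]), array([0.0257, 0.027 , 0.0075]), 0.0842)]
yellow [(array([0.654 , 0.051 , 0.0829]), array([0.027 , 0.0207, 0.0071]), 0.0842)]
blue [(array([0.6465, 0.1214, 0.0829]), array([0.0274, 0.0275, 0.0075]), 0.0841)]
```

Yellow is in place. Now red.

```bash
python3 -m inch '[-0.15,-0.08,0,0,1, -0.3,-0.16,0,0,1, -0.5,-0.25,0,-0.008,1, -0.65,-0.32,0,-0.008,1, -0.8,-0.39,0,-0.008,1]'
python3 -m inch '[-0.2,-0.1,0,0,1, -0.4,-0.2,0,0,1, -0.6,-0.3,0,-0.008,1, -0.8,-0.385,0,-0.008,1, -0.8,-0.385,0,-0.008,1]'
python3 -m inch '[0,0,-0.3,0,1, 0,0,-0.6,0,1, 0,0,-0.85,0,1, 0,0,-0.915,0,1, 0,0,-0.915,0,1]'
python3 -m inch '[0,0,0,0,-1, 0,0,0,0,-1, 0,0,0,0,-1, 0,0,0,0,-1, 0,0,0,0,-1]'
python3 -m inch '[0,0,0.1,0,-1, 0,0,0.3,0,-1, 0,0,0.6,0,-1, 0,0,0.9,0,-1, 0,0,0.9,0,-1]'
python3 -m inch '[0.12,0.02,0,0,-1, 0.28,0.04,0,0,-1, 0.45,0.06,0,0.008,-1, 0.64,0.08,0,0.008,-1, 0.84,0.1,0,0.008,-1]'
python3 -m inch '[0.2,0.02,0,0,-1, 0.42,0.04,0,0,-1, 0.64,0.07,0,0.008,-1, 0.84,0.1,0,0.008,-1, 0.84,0.1,0,0.008,-1]'
```

```text
time_s: 15.82
tool_pos: [0.5557, 0.006, 0.1493]
tcp_rot: [-2.136, -2.3, 0.005]
ft_force: [0.6, 0.8, -0.2]
finger_gap: 1.0
grip_force: 0.0
time_s: 16.45
tool_pos: [0.4591, -0.0402, 0.1499]
tcp_rot: [-2.194, -2.244, 0.004]
ft_force: [0.4, 0.4, -0.4]
finger_gap: 0.996
grip_force: 0.0
time_s: 17.08
tool_pos: [0.4619, -0.0396, 0.0412]
tcp_rot: [-2.194, -2.247, 0.001]
ft_force: [-0.8, 0.7, 0.7]
finger_gap: 1.0
grip_force: 0.0
time_s: 17.7
tool_pos: [0.4623, -0.0399, 0.0424]
tcp_rot: [2.194, 2.247, 0.001]
ft_force: [-1.4, 0.8, 7.2]
finger_gap: 0.308
grip_force: 58.7
time_s: 18.32
tool_pos: [0.4642, -0.0401, 0.153]
tcp_rot: [2.191, 2.244, 0.007]
ft_force: [0.1, -0.4, -1.4]
finger_gap: 0.313
grip_force: 59.2
time_s: 18.95
tool_pos: [0.563, -0.0275, 0.1475]
tcp_rot: [-2.136, -2.301, 0.003]
ft_force: [0.3, -0.9, -1.5]
finger_gap: 0.313
grip_force: 59.1
time_s: 19.58
tool_pos: [0.6642, -0.0153, 0.1465]
tcp_rot: [-2.077, -2.354, 0.003]
ft_force: [-0.5, 0.6, -2.0]
finger_gap: 0.312
grip_force: 59.3
```

```bash
python3 -m inch '[0,0,-0.3,0,-1, 0,0,-0.6,0,-1, 0,0,-0.8,0,-1, 0,0,-0.88,0,-1, 0,0,-0.885,0,-1]'
python3 -m inch '[0,0,0,0,-1, 0,0,0,0,1, 0,0,0,0,1, 0,0,0,0,1, 0,0,0,0,1]'
python3 -m inch '[0,0,0.1,0,1, 0,0,0.4,0,1, 0,0,0.8,0,1, 0,0,0.9,0,1, 0,0,0.9,0,1]'
python3 -m inch '[-0.15,0.03,0,0,1, -0.3,0.07,0,0,1, -0.5,0.12,0,-0.008,1, -0.65,0.15,0,-0.008,1, -0.82,0.19,0,-0.008,1]'
python3 -m inch '[-0.2,0.04,0,0,1, -0.4,0.08,0,0,1, -0.6,0.13,0,-0.008,1, -0.82,0.19,0,-0.008,1, -0.82,0.19,0,-0.008,1]'
python3 - <<'E'
from h import *
p,d,X,P=cloud("wrist")
for k,v in handles(p,d,X).items(): print(k,v)
print(monitor.state()["tool_pos"])
E
```

```text
time_s: 20.2
tool_pos: [0.6625, -0.0159, 0.0433]
tcp_rot: [-2.078, -2.354, 0.002]
ft_force: [0.5, 0.6, -1.7]
finger_gap: 0.315
grip_force: 59.8
time_s: 20.82
tool_pos: [0.6635, -0.0159, 0.0436]
tcp_rot: [2.079, 2.355, 0.0]
ft_force: [0.2, -1.6, -0.1]
finger_gap: 1.001
grip_force: 0.0
time_s: 21.45
tool_pos: [0.6643, -0.0159, 0.1533]
tcp_rot: [2.077, 2.353, 0.003]
ft_force: [-0.1, -1.0, 0.2]
finger_gap: 1.003
grip_force: 0.0
time_s: 22.08
tool_pos: [0.563, 0.007, 0.1494]
tcp_rot: [-2.136, -2.3, 0.004]
ft_force: [-0.1, 0.6, 0.5]
finger_gap: 1.005
grip_force: 0.0
time_s: 22.7
tool_pos: [0.4638, 0.0299, 0.15]
tcp_rot: [-2.192, -2.247, 0.005]
ft_force: [0.1, -0.2, -0.5]
finger_gap: 0.997
grip_force: 0.0
green [(array([0.465 , 0.0311, 0.0829]), array([0.0266, 0.0259, 0.0075]), 0.0842)]
red [(array([ 0.6625, -0.0158,  0.0825]), array([0.0283, 0.0269, 0.0071]), 0.0841)]
yellow [(array([0.6515, 0.0529, 0.0837]), array([0.0236, 0.0266, 0.0054]), 0.0842)]
blue [(array([0.6387, 0.121 , 0.0825]), array([0.0152, 0.0255, 0.0071]), 0.0832)]
[0.4655411  0.02975923 0.15043215]
```

```bash
python3 -m inch '[0,0,-0.3,0,1, 0,0.005,-0.6,0,1, 0,0.005,-0.85,0,1, 0,0.005,-0.915,0,1, 0,0.005,-0.915,0,1]'
python3 -m inch '[0,0,0,0,-1, 0,0,0,0,-1, 0,0,0,0,-1, 0,0,0,0,-1, 0,0,0,0,-1]'
python3 -m inch '[0,0,0.1,0,-1, 0,0,0.3,0,-1, 0,0,0.6,0,-1, 0,0,0.9,0,-1, 0,0,0.9,0,-1]'
python3 -m inch '[0.12,-0.06,0,0,-1, 0.28,-0.16,0,0,-1, 0.45,-0.26,0,0.008,-1, 0.65,-0.36,0,0.008,-1, 0.86,-0.485,0,0.008,-1]'
python3 -m inch '[0.2,-0.1,0,0,-1, 0.42,-0.22,0,0,-1, 0.64,-0.35,0,0.008,-1, 0.86,-0.485,0,0.008,-1, 0.86,-0.485,0,0.008,-1]'
```

```text
time_s: 23.38
tool_pos: [0.467, 0.0302, 0.0413]
tcp_rot: [-2.195, -2.247, 0.001]
ft_force: [0.3, -0.1, 0.2]
finger_gap: 0.996
grip_force: 0.0
time_s: 24.0
tool_pos: [0.4673, 0.0304, 0.0425]
tcp_rot: [2.194, 2.247, 0.002]
ft_force: [-1.3, 0.3, 5.6]
finger_gap: 0.313
grip_force: 58.9
time_s: 24.62
tool_pos: [0.4689, 0.0305, 0.153]
tcp_rot: [2.192, 2.245, 0.008]
ft_force: [1.0, 0.8, -1.5]
finger_gap: 0.312
grip_force: 59.1
time_s: 25.25
tool_pos: [0.5702, -0.0288, 0.1475]
tcp_rot: [-2.136, -2.3, 0.004]
ft_force: [0.3, 1.1, -0.9]
finger_gap: 0.314
grip_force: 59.1
time_s: 25.88
tool_pos: [0.6738, -0.088, 0.1461]
tcp_rot: [-2.08, -2.351, 0.003]
ft_force: [-0.2, 0.5, -1.8]
finger_gap: 0.312
grip_force: 59.3
```

```bash
python3 -m inch '[0,0,-0.3,0,-1, 0,0,-0.6,0,-1, 0,0,-0.8,0,-1, 0,0,-0.88,0,-1, 0,0,-0.885,0,-1]'
python3 -m inch '[0,0,0,0,-1, 0,0,0,0,1, 0,0,0,0,1, 0,0,0,0,1, 0,0,0,0,1]'
python3 -m inch '[0,0,0.1,0,1, 0,0,0.4,0,1, 0,0,0.8,0,1, 0,0,1,0,1, 0,0,1,0,1]'
python3 -m inch '[-0.2,0,0.1,0,1, -0.5,0,0.2,0,1, -0.8,0,0.3,0,1, -1,0,0.4,0,1, -1,0,0.4,0,1]'
python3 -m inch '[-0.2,0,0,0,1, -0.5,0,0,0,1, -0.8,0,0,0,1, -1,0,0,0,1, -1,0,0,0,1]'
python3 -m inch '[-0.2,0,0,0,1, -0.5,0,0,0,1, -0.8,0,0,0,1, -1,0,0,0,1, -1,0,0,0,1]'
python3 - <<'E'
from h import *
a=.129; R=np.array([[np.cos(a),np.sin(a)],[-np.sin(a),np.cos(a)]])
for c in ("top","scene"):
    p,d,X,P=cloud(c); cv2.imwrite(f"pics/{c}9.png",p[:,:,::-1])
    for k,v in handles(p,d,X).items():
        for q in v: print(c,k,q,(R@(q[0][:2]-[.6587,.0185])).round(4))
E
```

```text
time_s: 26.5
tool_pos: [0.6722, -0.0859, 0.0432]
tcp_rot: [-2.078, -2.354, 0.001]
ft_force: [0.3, -0.4, -0.7]
finger_gap: 0.311
grip_force: 59.4
time_s: 27.12
tool_pos: [0.6731, -0.0861, 0.0436]
tcp_rot: [2.079, 2.355, 0.0]
ft_force: [0.2, 0.3, 0.5]
finger_gap: 1.005
grip_force: 0.0
time_s: 27.75
tool_pos: [0.675, -0.0863, 0.1675]
tcp_rot: [2.075, 2.351, 0.006]
ft_force: [-0.2, -0.1, -0.4]
finger_gap: 0.997
grip_force: 0.0
time_s: 28.38
tool_pos: [0.5517, -0.0861, 0.2116]
tcp_rot: [-2.079, -2.355, 0.0]
ft_force: [0.6, 0.2, 0.3]
finger_gap: 1.0
grip_force: 0.0
time_s: 29.0
tool_pos: [0.4321, -0.086, 0.2106]
tcp_rot: [-2.078, -2.354, 0.001]
ft_force: [0.5, -0.1, 0.6]
finger_gap: 1.0
grip_force: 0.0
time_s: 29.62
tool_pos: [0.3132, -0.0862, 0.2113]
tcp_rot: [2.08, 2.355, 0.0]
ft_force: [0.5, 0.2, 0.8]
finger_gap: 0.997
grip_force: 0.0
top green (array([ 0.6709, -0.0849,  0.0835]), array([0.0262, 0.0242, 0.0083]), 0.0846) [-0.0012 -0.1041]
top red (array([ 0.6622, -0.0155,  0.0838]), array([0.0269, 0.0257, 0.009 ]), 0.0847) [-0.0009 -0.0342]
top yellow (array([0.6534, 0.0534, 0.0836]), a
[... 203 characters left out ...]
.0843]), array([0.0342, 0.0274, 0.0106]), 0.0848) [0.0648 0.4698]
scene green (array([ 0.6728, -0.0864,  0.0835]), array([0.0258, 0.0273, 0.0088]), 0.0841) [ 0.0005 -0.1058]
scene red (array([ 0.6632, -0.0167,  0.0834]), array([0.0265, 0.0271, 0.0085]), 0.084) [-0.0001 -0.0355]
scene yellow (array([0.6532, 0.0535, 0.0836]), array([0.0264, 0.0249, 0.0069]), 0.0842) [-0.001   0.0354]
scene blue (array([0.6459, 0.1207, 0.0836]), array([0.0273, 0.0275, 0.009 ]), 0.0842) [0.0005 0.103 ]
scene blue (array([ 0.3524, -0.1429,  0.0845]), array([0.0243, 0.0323, 0.0109]), 0.0846) [-0.3245 -0.1207]
scene blue (array([ 0.4533, -0.299 ,  0.0845]), array([0.0182, 0.0338, 0.0109]), 0.0842) [-0.2445 -0.2884]
```

View pics/scene9.png

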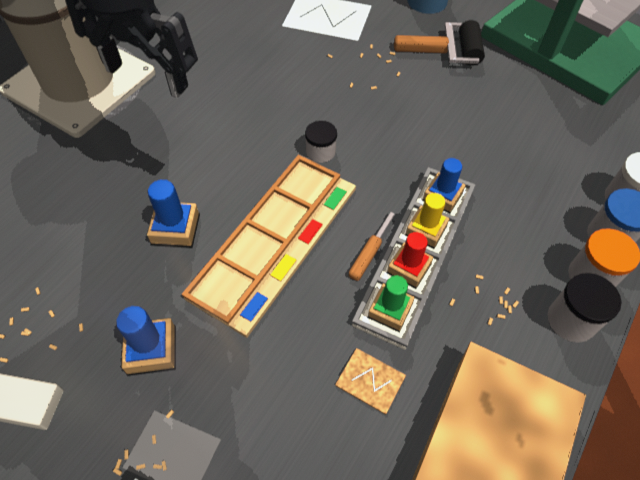

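All four stamps stand upright in the white rack, at pixels blue (449,180), yellow (432,215), red (413,255) and green (394,300). That is the mirrored order, each within about 2 mm of its bay centre, and the arm is clear.

```bash
python3 -c "
from rig import close_job
print(close_job())"
```

```text
the job is handed in; nothing more can be done
None
```

All four stamps are upright and released in the white rack in reverse order, each measured within about 2 mm of its bay centre; the job was handed in at about 30 s, and the hand-in returned no verdict.

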